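# Start the toaster on frozen bread

## Task

Two frozen slices are standing in the toaster. With the fingertips push the toaster's lever all the way down, then lightly press the defrost key (the one with the snowflake, at the right-hand end of the row of three as you face the lever) until it is fully in, and let it spring back up. Do not touch the bread, leave the cancel and reheat keys and the browning dial alone, and leave the toaster and everything else standing where it is.

Things in the scene. Friction and masses are not known exactly. Their poses are not given: they have to be found in the camera images.
- toaster: Two-slot toaster, loose on rubber feet, 1.7 kg, 290 mm long (its x), 180 wide (its y), 185 high to the flat top. Origin: centre of its underside, z up. The upright end face at x = -145 mm is the lever end. Slots run along x from -45 to +110 mm. Three keys stand on the top in a row along y at x = -105 mm. Facing the lever, its +y is on your left. Things stand close by on both sides.
- lever (a joint): Travel of the toaster's lever and bread carriage, m: 0 up (start), 0.055 fully down at a firm stop. It moves straight down, resists with about 3 N (a little more when pushed fast), and stays where it is left.
- lever_pad (a point): Centre of the upper face of the lever's paddle: a flat horizontal tab 36 mm long (toaster x), 46 mm wide (toaster y) and 12 mm thick that sticks out of the middle of the lever end, from 4 to 40 mm beyond the end face. Its upper face is 168 mm above the table when up, 113 mm when down. Axes as the toaster's.
- defrost_top (a point): Centre of the upper face of the defrost key (snowflake mark): a flat tab 26 mm (toaster y) by 22 mm (toaster x), standing 8 mm proud of the deck, its top 193 mm above the table. Axes as the toaster's.
- defrost (a joint): How far the defrost key is pressed, m: 0 up, 0.005 at its stop. A spring returns it; it takes 1.4 N to start and 4.9 N to reach the stop.
- cancel_top (a point): Centre of the upper face of the cancel key (square mark), same size, in the middle of the row, 50 mm from the defrost key.
- reheat_top (a point): Centre of the upper face of the reheat key (three short bars), same size, at the left-hand end of the row as you face the lever, 100 mm from the defrost key.
- cancel (a joint): The same for the cancel key (same shape, middle of the row).
- reheat (a joint): The same for the reheat key (same shape, left of the row).
- dial (a joint): Angle of the browning dial, rad, 0 at the start: a 32 mm wide, 14 mm thick knob on the lever end face, 55 mm to the left of the lever as you face it, its axis 65 mm above the table.
- bread_left: Frozen bread slice in the slot at the toaster's +y side, 112 mm long, 13 mm thick; it rides on the carriage, and its top stands 39 mm above the toaster's top while the lever is up, 16 mm below it when down. Origin: centre of its lower edge.
- bread_right: The same in the slot at the toaster's -y side.
- mug: Bystander, loose: white mug, 80 mm wide, 92 mm high, handle on its +y side. Origin: centre of its underside.
- jam_jar: Bystander, loose: closed jam jar, 68 mm wide, 95 mm high. Origin: centre of its underside.
- egg_cup: Bystander, loose: white egg cup with an egg in it, 52 mm wide, 88 mm high. Origin: centre of its underside.
- tumbler: Bystander, loose: drinking glass, 72 mm wide, 95 mm high. Origin: centre of its underside.
- plate: Bystander, loose: white plate, 180 mm wide, 18 mm high, empty. Origin: centre of its underside.
- butter_dish: Bystander, loose: covered butter dish, 160 x 100 mm, 81 mm high to the knob. Origin: centre of its underside.

How it is judged (in metres and radians):
On the way, in this order (a step that is already met when the one before it is completed fails the run):
1. the lever is pushed fully down (value of joint lever above 0.051 m), for 0.2 s.
2. the defrost key is pressed in (value of joint defrost above 0.0035 m and value of joint lever above 0.051 m), for 0.1 s.
At the end, for the whole second after the job is handed in: The lever is still fully down (within 4 mm of its stop); all three keys are up again (within 1 mm); the dial is within 0.25 rad of where it was; toaster and bystanders stand at rest within 20 mm of their starting places (value of joint lever above 0.051 m and value of joint each of defrost, cancel, reheat below 0.001 m and value of joint dial between -0.25 and 0.25 rad and distance of each of toaster, mug, jam_jar, egg_cup, tumbler, plate, butter_dish from where it was at the start of the episode below 0.02 m and linear speed of each of toaster, mug, jam_jar, egg_cup, tumbler, plate, butter_dish below 0.02 m/s and angle between toaster's own z axis and vertical below 0.06 rad); the robot touches nothing.
It fails at once if the cancel or the reheat key is pressed (2 mm or more) or the browning dial is turned (0.25 rad) (value of joint any of cancel, reheat above 0.002 m or value of joint dial above 0.25 rad or value of joint dial below -0.25 rad).
It fails at once if the bread is touched (contact force between any of the fingers, the arm and bread_left above 1 N or contact force between any of the fingers, the arm and bread_right above 1 N).
It fails at once if the defrost key is jabbed instead of pressed lightly (over 25 N) (contact force between anything else and defrost above 25 N).
It fails at once if the toaster is shifted more than 20 mm, tipped or lifted (distance of toaster from where it was at the start of the episode above 0.02 m or angle between toaster's own z axis and vertical above 0.1 rad or height (world z) of toaster above 0.01 m).
It fails at once if a bystander is shifted more than 20 mm, tipped or lifted ((distance of mug from where it was at the start of the episode above 0.02 m or angle between mug's own z axis and vertical above 0.25 rad) or (distance of jam_jar from where it was at the start of the episode above 0.02 m or angle between jam_jar's own z axis and vertical above 0.25 rad) or (distance of egg_cup from where it was at the start of the episode above 0.02 m or angle between egg_cup's own z axis and vertical above 0.25 rad) or (distance of tumbler from where it was at the start of the episode above 0.02 m or angle between tumbler's own z axis and vertical above 0.25 rad) or (distance of plate from where it was at the start of the episode above 0.02 m or angle between plate's own z axis and vertical above 0.25 rad) or (distance of butter_dish from where it was at the start of the episode above 0.02 m or angle between butter_dish's own z axis and vertical above 0.25 rad)).
It also fails if it takes over 40 s, if anything falls off the work surface, if the arm or the gripper's body presses on something with over 40 N, if the wrist force passes 120 N, or if a joint passes its speed limit or range.

## Robot

A 6-joint arm with a two-finger parallel gripper is mounted at the origin on the work surface. World frame = base frame: x ahead of the robot, y to its left, z up, the work surface at z = 0. Lengths are in mm, angles in rad, forces in N, time in s.
With the tool pointing down it reaches from about 400 to 925 mm from the base axis. Payload 12.5 kg.
Tool frame: the origin (TCP) lies midway between the tips of the shut fingers; the grasp point (between the pads) lies 19 mm behind it; z points along the fingers, y is the line along which they close (so a half turn about z gives the same grasp; the last joint's range is limited). The gripper opens to 95 mm and grips with 3 to 60 N. Pads are 20 mm wide; open, the fingers measure 119 mm over their backs; the gripper's body (75 mm by 180 mm) begins 59 mm behind the grasp point.
Start: joints at [-1.415, 0.491, 1.559, -0, 1.092, -0.106], TCP at [161.785, -603.716, 214.661] pointing down, gripper open.
Joint ranges: [-3.1, 3.1], [-0.84, 2.19], [0.05, 2.79], [-1.13, 4.28], [0.06, 2.93], [-2.69, 2.69]. Speed limits (rad/s): [2.22, 2.22, 2.79, 3.14, 3.14, 3.14].

## Interface

Orientations are given as a 3x3 rotation matrix whose columns are the frame's x, y, z axes.
In Python, from station import get_obs, grab_frame, env gives the robot as it stands.
- The arm moves only by the tool arm_command, never from a script. Its argument "series" is a list of rows, each a list of 7 numbers: the shift along the tool's x, y, z each as a share of 50 cm, from -1 to 1, then the turn, a rotation vector about the tool's x, y, z each as a share of 180 degrees, from -1 to 1, then the closure, from 0 (fully open) to 1 (shut). A call has 1 to 5 rows; each row is the pose to reach, as a shift and turn from the pose commanded when the call began, along the tool's axes at that moment, turning the shorter way round; what a row does not reach only later rows make up. A row lasts 1/12 s, in which the tool goes at most 41.7 mm and 7.16 degrees, less where a joint would pass 70% of its speed; a pose out of reach is approached as far as the arm can. A call with a number of a shift or a turn outside -1 to 1 is refused whole. A call with a gripper value outside its range is refused whole. The fingers move at their own pace and stop on an object; the grip force is fixed at half the most. Time passes only in rows, so rows that repeat a pose let the fingers close. It gives the time, the measured TCP pose, the force, the opening and the grip force at its end, in the units of the state.
- get_obs(): the state, without advancing time (a new reading comes with each control period).
- grab_frame(name): name is "scene" or "side" or "wrist"; returns a dict with "color" (384x512x3 uint8, blue, green, red), "range_z" (384x512 float32, mm along the optical axis (not along the pixel's ray), 0 where there is no reading), "vfov" (degrees; the focal length in pixels is half the picture's height over the tangent of half this angle, whatever the lens; pixels are square), "cx", "cy" (the principal point, pixels), "R" (3x3) and "t" (3): a world point X has camera coordinates R X + t. Camera axes: x right, y down, z forward; pixel columns grow to the right and rows downward; lengths in mm; the calibration is good to about 2 mm. A picture is of the moment at which its call begins.
- env.hand_in(): hands the job in; it is judged then, once.
The state is a dict: "time": time; "q": joint angles; "joint_vel": joint speeds; "effort": joint torques, N m; "ee_pos": TCP position; "tcp_rot": TCP orientation; "wrist_force": force on the tool from outside, world axes, zero at the start; "wrist_torque": the same for the moment, N m; "gripper_width": opening from 0.0 (shut) to 1.0 (fully open); "finger_force": force on a finger pad.
Only numpy, scipy, OpenCV 4.12 (cv2) and the standard library are available. Lean on these libraries where they do the work, as an engineer would, in place of code of your own. Each camera call takes 0.05 s, during which the arm holds its last target. There are 200 camera calls.

## Working session

There is one attempt and no reset: what is moved stays moved. The work goes in short steps, Python scripts to look and compute and a tool call to move; the robot and the scene stay as the last step left them, time stands still between calls to the robot, and variables do not carry over. Pictures are saved under pics/ and viewed, at most 10 in all, crops included, and the job is handed in when it is done.

Besides the shell and the picture viewer there is one more tool, called after "Emit:" as name(argument=value, ...), one argument or row to a line, values as JSON. arm_command: Moves the arm, as the interface text tells. Its arguments: {"type":"object","properties":{"series":{"type":"array"}},"required":["series"]}

```bash
ls; mkdir -p pics; python3 - <<'E'
from station import get_obs, grab_frame
import cv2,numpy as np
o=get_obs();print(o)
for n in("scene","side"):
    f=grab_frame(n);np.savez(n+".npz",**f);cv2.imwrite(f"pics/{n}0.png",f["color"]);print(n,f["vfov"],f["cx"],f["cy"],f["R"],f["t"])
E
```

```text
pics
{'time': 0.0, 'q': array([-1.41463481e+00,  4.91562438e-01,  1.55946672e+00, -3.90997717e-05,
        1.09171778e+00, -1.05607288e-01]), 'joint_vel': array([-1.79440269e-04, -3.53650235e-04, -2.28117885e-04, -8.93759686e-05,
        9.59365589e-04, -9.39458843e-04]), 'effort': array([ 2.36471365e-03, -6.12644577e+01, -2.58176225e+01,  6.94212341e-02,
        4.83328616e-02, -1.00272009e-04]), 'ee_pos': array([ 161.71141605, -603.44967314,  214.05402188]), 'tcp_rot': array([[ 9.65929081e-01,  2.58806810e-01, -2.13798753e-04],
       [ 2.58806884e-01, -9.65928418e-01,  1.13484196e-03],
       [ 8.71905356e-05, -1.15150944e-03, -9.99999333e-01]]), 'wrist_force': array([-0.87299382,  0.37759649,  0.91565382]), 'wrist_torque': array([0.03475281, 0.01171048, 0.04902084]), 'finger_force': 0.0, 'gripper_width': 1.0010752017945332}
scene 48.42427892041718 261.5167996026175 184.74745198108414 [[ 0.45267608  0.89163399  0.00855564]
 [ 0.71506499 -0.35726769 -0.60086759]
 [-0.53269731  0.27811622 -0.79930278]] [-174.18686075 -365.72091549 1732.92548705]
side 55.093462240985055 256.7778490959502 190.2042954890309 [[-0.96379477 -0.26663245  0.00260509]
 [-0.1587735   0.56601381 -0.80896189]
 [ 0.21422098 -0.78008685 -0.58785532]] [523.64999998 272.90988372 972.97843674]
```

View pics/scene0.png

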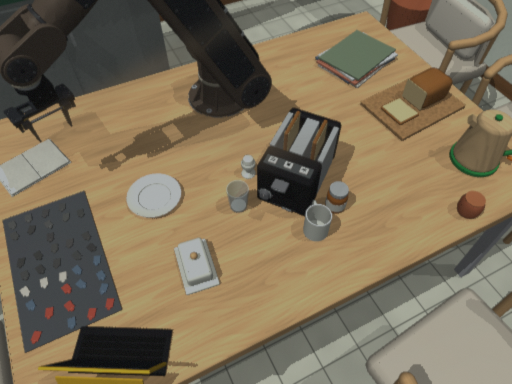

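View pics/side0.png

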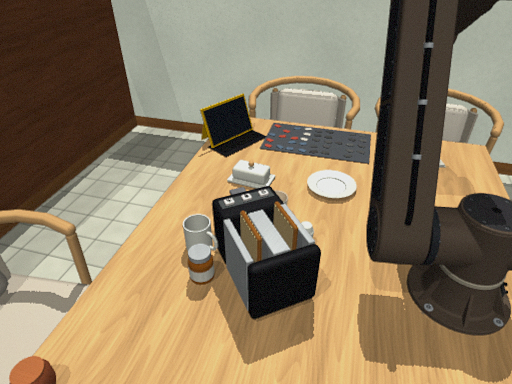

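The scene view shows the toaster at (300,160), with its three light keys at about (275,162), (288,167) and (304,171) and the lever end facing the camera. In the side view the keys are at about (229,201), (246,197) and (263,192). Next I measure them.

```bash
cat > h.py <<'E'
import numpy as np,cv2
def ray(f,u,v,z):
    F=192/np.tan(np.radians(f["vfov"]/2)); R=f["R"];c=-R.T@f["t"]
    d=R.T@np.array([(u-f["cx"])/F,(v-f["cy"])/F,1]); return c+d*(z-c[2])/d[2]
def cloud(f):
    F=192/np.tan(np.radians(f["vfov"]/2)); v,u=np.mgrid[:384,:512]; z=f["range_z"]
    P=np.stack([(u-f["cx"])/F*z,(v-f["cy"])/F*z,z],-1); return (P-f["t"])@f["R"]
def proj(f,X):
    F=192/np.tan(np.radians(f["vfov"]/2)); p=f["R"]@X+f["t"]; return p[:2]/p[2]*F+[f["cx"],f["cy"]]
E
python3 - <<'E'
from h import *
for n,(x0,y0,x1,y1) in {"scene":(262,152,316,182),"side":(218,184,275,208)}.items():
    f=dict(np.load(n+".npz")); c=f["color"]
    m=np.zeros((384,512),np.uint8); m[y0:y1,x0:x1]=(c[y0:y1,x0:x1].min(2)>110)
    k,l,s,ce=cv2.connectedComponentsWithStats(m)
    P=cloud(f)
    for i in range(1,k):
        if s[i,4]>8: print(n,s[i],ce[i].round(1),ray(f,*ce[i],193).round(1),np.median(P[l==i],0).round(1))
    # cloud top deck z 180-200 near toaster
    x=P.reshape(-1,3); 
    t=x[(x[:,2]>178)&(x[:,2]<190)&(np.hypot(x[:,0]-500,x[:,1])<400)]
    print(len(t),t.mean(0) if len(t) else 0, cv2.minAreaRect(t[:,:2].astype(np.float32)) if len(t) else 0)
f=dict(np.load("scene.npz"))
a=cv2.resize(f["color"][100:250,220:370],(600,600),interpolation=cv2.INTER_CUBIC);cv2.imwrite("pics/c1.png",a)
E
```

```text
scene [294 152   9   3  17] [298.8 152.6] [556.3  37.8 193. ] [549.3  43.1 182.7]
scene [268 156  10   8  51] [272.4 159.3] [544.  -46.1 193. ] [543.4 -45.3 191.5]
scene [284 161   9   8  44] [287.9 164.8] [583.3 -15.  193. ] [583.7 -15.3 192. ]
scene [299 167  10   8  48] [303.5 170.1] [621.7  15.9 193. ] [621.   14.8 192. ]
2697 [522.43450293  51.16784634 184.13557512] ((399.2232666015625, 15.746658325195312), (488.47344970703125, 315.97259521484375), 24.542644500732422)
side [218 184  28  13 201] [228.4 189.3] [634.5 -32.7 193. ] [ 733.5 -263.3    2. ]
side [241 184  29   4  77] [256.  185.1] [566.4 -73.  193. ] [ 633.1 -318.5   12.2]
side [271 184   4   6  16] [272.9 185.9] [519.6 -82.1 193. ] [ 577.7 -348.3    1. ]
side [258 189  11   8  60] [263.2 192.2] [538.2 -45.5 193. ] [538.4 -44.4 193.1]
side [241 193  11   8  57] [246.3 196.6] [576.9 -13.7 193. ] [576.8 -11.8 193.1]
side [224 198  11   8  63] [228.8 201.3] [615.8  18.4 193. ] [615.7  18.6 192.9]
3968 [485.96747293  87.80780848 185.05040166] ((398.13970947265625, 25.667938232421875), (491.6383361816406, 322.8160400390625), 21.038293838500977)
```

View pics/c1.png

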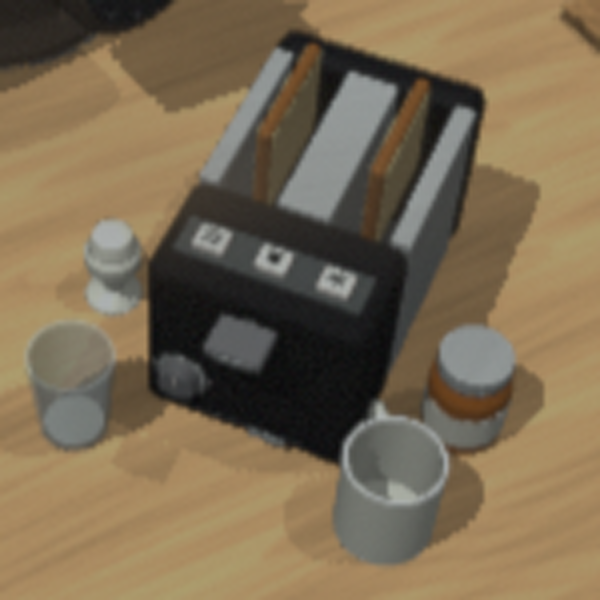

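The crop shows the square key in the middle and the snowflake key on the right, nearest the mug. The paddle sits at about crop (240,343), with the dial to its left. Defrost is at about (619,17), cancel at (580,-14) and reheat at (541,-46). I'll start moving and check the paddle from depth at the same time.

```bash
python3 - <<'E'
from h import *
f=dict(np.load("scene.npz")); P=cloud(f)
u0,v0=220+240//4,100+343//4
b=P[v0-9:v0+10,u0-12:u0+13].reshape(-1,3); t=b[abs(b[:,2]-168)<4]
t=t[(t-[580,-14,0])[:,:2]@[.625,-.78]>44]
print(len(t),t.mean(0),cv2.minAreaRect(t[:,:2].astype(np.float32)))
E
```

```text
138 [620.63949622 -62.42840493 167.51728073] ((620.257568359375, -61.96784210205078), (45.58098602294922, 35.30232238769531), 40.260982513427734)
```

Emit:
arm_command(
  series=[
    [0.29,-0.203,-0.02,0,0,0,1],
    [0.29,-0.203,-0.02,0,0,0,1],
    [0.29,-0.203,-0.02,0,0,0,1],
    [0.29,-0.203,-0.02,0,0,0,1],
    [0.29,-0.203,-0.02,0,0,0,1],
  ],
)

```text
time: 0.52
ee_pos: [278.0, -464.2, 224.9]
tcp_rot: [[0.965, 0.261, 0.0], [0.261, -0.965, 0.001], [0.001, -0.001, -1.0]]
wrist_force: [0.2, -1.9, 0.3]
gripper_width: 0.705
finger_force: 0.0
```

Emit:
arm_command(
  series=[
    [0.29,-0.203,-0.02,0,0,0,1],
    [0.29,-0.203,-0.02,0,0,0,1],
    [0.29,-0.203,-0.02,0,0,0,1],
    [0.29,-0.203,-0.02,0,0,0,1],
    [0.29,-0.203,-0.02,0,0,0,1],
  ],
)

```text
time: 0.93
ee_pos: [391.7, -329.1, 234.9]
tcp_rot: [[0.965, 0.261, 0.001], [0.261, -0.965, 0.0], [0.001, -0.0, -1.0]]
wrist_force: [-0.0, -0.2, -0.6]
gripper_width: 0.357
finger_force: 0.0
```

Emit:
arm_command(
  series=[
    [0.29,-0.203,-0.04,0,0,0,1],
    [0.29,-0.203,-0.04,0,0,0,1],
    [0.29,-0.203,-0.04,0,0,0,1],
    [0.29,-0.203,-0.04,0,0,0,1],
    [0.29,-0.203,-0.04,0,0,0,1],
  ],
)

```text
time: 1.35
ee_pos: [505.7, -193.9, 255.1]
tcp_rot: [[0.965, 0.261, 0.001], [0.261, -0.965, 0.0], [0.001, 0.0, -1.0]]
wrist_force: [-0.1, 0.1, 0.3]
gripper_width: 0.024
finger_force: 0.0
```

Emit:
arm_command(
  series=[
    [0,0,0,0,0,-0.2,1],
    [0,0,0,0,0,-0.2,1],
    [0,0,0,0,0,-0.2,1],
    [0,0,0,0,0,-0.2,1],
    [0,0,0,0,0,-0.2,1],
  ],
)

```text
time: 1.77
ee_pos: [502.9, -197.6, 254.3]
tcp_rot: [[0.627, 0.779, -0.001], [0.779, -0.627, 0.0], [-0.0, -0.0, -1.0]]
wrist_force: [0.2, 0.5, 0.1]
gripper_width: 0.001
finger_force: 0.0
```

Emit:
arm_command(
  series=[
    [0,0,0,0,0,-0.2,1],
    [0,0,0,0,0,-0.2,1],
    [0,0,0,0,0,-0.2,1],
    [0,0,0,0,0,-0.2,1],
    [0,0,0,0,0,-0.2,1],
  ],
)

```text
time: 2.18
ee_pos: [502.9, -197.7, 254.3]
tcp_rot: [[0.053, 0.999, -0.001], [0.999, -0.053, 0.0], [-0.0, -0.001, -1.0]]
wrist_force: [-0.1, 0.0, 0.2]
gripper_width: 0.006
finger_force: 0.0
```

Emit:
arm_command(
  series=[
    [0,0,0,0,0,-0.2,1],
    [0,0,0,0,0,-0.2,1],
    [0,0,0,0,0,-0.2,1],
    [0,0,0,0,0,-0.2,1],
    [0,0,0,0,0,-0.2,1],
  ],
)

```text
time: 2.6
ee_pos: [502.9, -197.7, 254.3]
tcp_rot: [[-0.541, 0.841, -0.001], [0.841, 0.541, 0.0], [0.0, -0.001, -1.0]]
wrist_force: [-0.9, -0.3, -0.3]
gripper_width: 0.003
finger_force: 0.0
```

Emit:
arm_command(
  series=[
    [0.106,0.341,0,0,0,-0.035,1],
    [0.106,0.341,0,0,0,-0.035,1],
    [0.106,0.341,0,0,0,-0.035,1],
    [0.106,0.341,0,0,0,-0.035,1],
    [0.106,0.341,0,0,0,-0.035,1],
  ],
)

```text
time: 3.02
ee_pos: [621.1, -57.7, 253.9]
tcp_rot: [[-0.627, 0.779, 0.0], [0.779, 0.627, 0.001], [0.0, 0.001, -1.0]]
wrist_force: [0.1, -0.4, -0.1]
gripper_width: 0.003
finger_force: 0.0
```

Emit:
arm_command(
  series=[
    [0,0,0,0,0.067,0,1],
    [0,0,0,0,0.067,0,1],
    [0,0,0,0,0.067,0,1],
    [0,0,0,0,0.067,0,1],
    [0,0,0,0,0.067,0,1],
  ],
)

```text
time: 3.43
ee_pos: [618.3, -61.4, 254.3]
tcp_rot: [[-0.611, 0.781, -0.13], [0.764, 0.625, 0.161], [0.207, -0.001, -0.978]]
wrist_force: [0.8, -0.3, -0.5]
gripper_width: 0.002
finger_force: 0.0
```

```bash
python3 - <<'E'
from h import *
from station import *
o=get_obs();print(o["ee_pos"],o["tcp_rot"],o["wrist_force"],o["q"])
f=grab_frame("scene");cv2.imwrite("pics/c2.png",cv2.resize(f["color"][90:240,220:370],(600,600),interpolation=cv2.INTER_CUBIC))
E
```

```text
[618.29802425 -61.44075528 254.29835976] [[-6.11369456e-01  7.80623437e-01 -1.29824645e-01]
 [ 7.63802709e-01  6.25001332e-01  1.61179266e-01]
 [ 2.06960889e-01 -6.20335815e-04 -9.78349020e-01]] [ 0.80316142 -0.33113332 -0.52234908] [-0.25938683  0.51688553  1.4178171   0.12514553  1.37726689 -0.9690528 ]
```

View pics/c2.png

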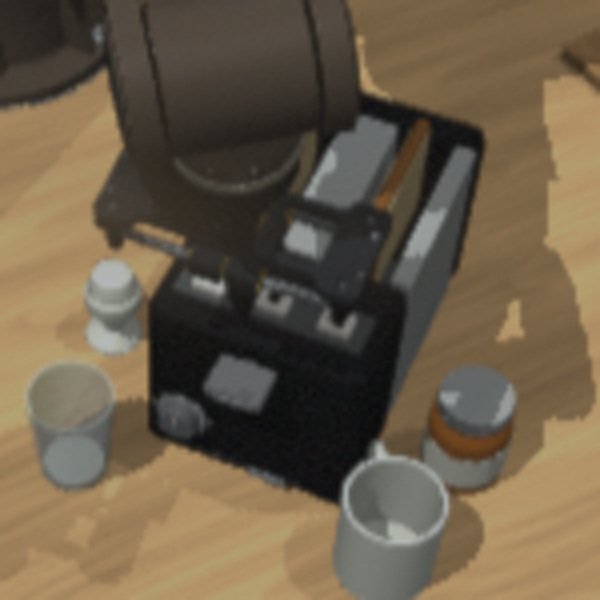

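The gripper is over the lever end and clear of everything. The paddle is at crop (240,383). I lower to just above it.

Emit:
arm_command(
  series=[
    [-0.015,0,0.07,0,0,0,1],
    [-0.03,0,0.14,0,0,0,1],
    [-0.03,0,0.14,0,0,0,1],
    [-0.03,0,0.14,0,0,0,1],
  ],
)

```text
time: 3.82
ee_pos: [618.0, -60.6, 183.0]
tcp_rot: [[-0.612, 0.78, -0.133], [0.763, 0.626, 0.163], [0.21, -0.002, -0.978]]
wrist_force: [-0.1, -0.4, 0.9]
gripper_width: 0.004
finger_force: 0.0
```

```bash
python3 - <<'E'
from h import *
from station import *
for n,(x,y) in {"scene":(220,90),"side":(190,130)}.items():
    f=grab_frame(n);np.savez(n+"b.npz",**f);print(n,proj(f,get_obs()["ee_pos"])-[x,y])
    cv2.imwrite(f"pics/d{n}.png",cv2.resize(f["color"][y:y+150,x:x+150],(600,600),interpolation=cv2.INTER_CUBIC))
E
python3 -c "
import cv2,numpy as np
cv2.imwrite('pics/d.png',cv2.resize(np.hstack([cv2.imread('pics/dscene.png'),cv2.imread('pics/dside.png')]),(800,400)))"
```

```text
scene [59.90514172 90.5051858 ]
side [46.84118922 56.75244852]
```

View pics/d.png

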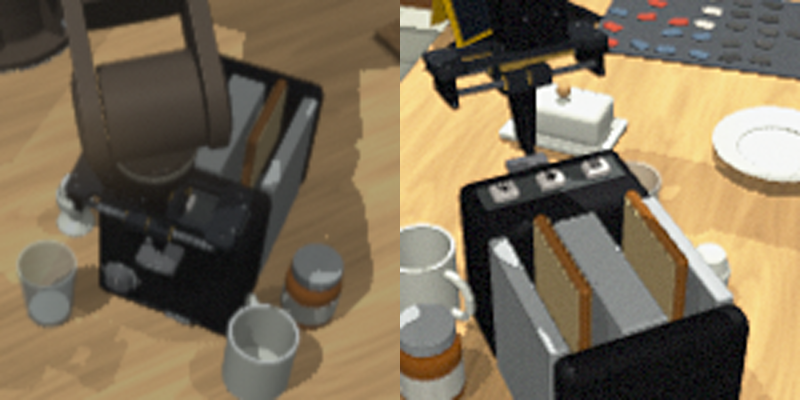

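In the side view the fingertips are at (527,150), just above the paddle at (527,160), with the keys and bread clear. I push down.

Emit:
arm_command(
  series=[
    [-0.004,0,0.02,0,0,0,1],
    [-0.008,0,0.04,0,0,0,1],
    [-0.0125,0,0.06,0,0,0,1],
    [-0.0165,0,0.08,0,0,0,1],
    [-0.02,0,0.095,0,0,0,1],
  ],
)

```text
time: 4.33
ee_pos: [618.8, -60.8, 133.5]
tcp_rot: [[-0.612, 0.78, -0.13], [0.763, 0.626, 0.163], [0.208, 0.0, -0.978]]
wrist_force: [3.7, -0.2, 4.3]
gripper_width: 0.004
finger_force: 2.1
```

Emit:
arm_command(
  series=[
    [-0.002,0,0.01,0,0,0,1],
    [-0.004,0,0.02,0,0,0,1],
    [-0.006,0,0.03,0,0,0,1],
    [-0.007,0,0.035,0,0,0,1],
    [-0.007,0,0.035,0,0,0,1],
  ],
)

```text
time: 4.75
ee_pos: [617.9, -60.5, 115.9]
tcp_rot: [[-0.612, 0.78, -0.132], [0.763, 0.626, 0.163], [0.21, -0.001, -0.978]]
wrist_force: [0.5, 0.6, 0.0]
gripper_width: 0.004
finger_force: 0.1
```

Emit:
arm_command(
  series=[
    [-0.001,0,0.005,0,0,0,1],
    [-0.0015,0,0.007,0,0,0,1],
    [-0.0015,0,0.007,0,0,0,1],
    [-0.0015,0,0.007,0,0,0,1],
    [-0.0015,0,0.007,0,0,0,1],
  ],
)

```text
time: 5.17
ee_pos: [618.1, -60.5, 114.8]
tcp_rot: [[-0.612, 0.78, -0.131], [0.763, 0.626, 0.163], [0.209, 0.0, -0.978]]
wrist_force: [-3.1, -0.3, 17.5]
gripper_width: 0.003
finger_force: 8.4
```

The lever is at its firm stop, with 17.5 N on the wrist. I retreat straight up and remove the tilt.

Emit:
arm_command(
  series=[
    [0.007,0,-0.033,0,0,0,1],
    [0.0205,0,-0.098,0,0,0,1],
    [0.0375,0,-0.176,0,0,0,1],
    [0.0545,0,-0.254,0,0,0,1],
    [0.0545,0,-0.254,0,0,0,1],
  ],
)

```text
time: 5.58
ee_pos: [619.9, -60.7, 250.3]
tcp_rot: [[-0.614, 0.78, -0.122], [0.763, 0.626, 0.161], [0.202, 0.006, -0.979]]
wrist_force: [0.5, -0.7, 0.1]
gripper_width: 0.007
finger_force: 0.0
```

Emit:
arm_command(
  series=[
    [0,0,0,0,-0.067,0,1],
    [0,0,0,0,-0.067,0,1],
    [0,0,0,0,-0.067,0,1],
    [0,0,0,0,-0.067,0,1],
    [0,0,0,0,-0.067,0,1],
  ],
)

```text
time: 6.0
ee_pos: [618.3, -60.4, 242.7]
tcp_rot: [[-0.626, 0.78, -0.002], [0.78, 0.626, 0.002], [0.003, -0.001, -1.0]]
wrist_force: [-0.2, -0.6, 0.4]
gripper_width: 0.003
finger_force: 0.0
```

```bash
python3 - <<'E'
from h import *
from station import *
o=get_obs();print(o["ee_pos"],o["tcp_rot"])
f=grab_frame("side");P=cloud(f);c=f["color"]
x0,y0,x1,y1=218,184,275,208
m=np.zeros((384,512),np.uint8); m[y0:y1,x0:x1]=(c[y0:y1,x0:x1].min(2)>110)
k,l,s,ce=cv2.connectedComponentsWithStats(m)
for i in range(1,k):
    if s[i,4]>8: print(s[i],ray(f,*ce[i],193).round(1),np.median(P[l==i],0).round(1))
g=grab_frame("scene")
cv2.imwrite("pics/e.png",cv2.resize(np.hstack([g["color"][90:240,220:370],c[130:280,190:340]]),(800,400),interpolation=cv2.INTER_CUBIC))
E
```

```text
[618.27328674 -60.4298651  242.69126471] [[-6.25735715e-01  7.80032218e-01 -2.13409281e-03]
 [ 7.80030328e-01  6.25739122e-01  1.79964129e-03]
 [ 2.73916355e-03 -5.38557287e-04 -9.99996103e-01]]
[218 184  30  13 214] [634.5 -31.6 193. ] [ 732.5 -283.2    0.9]
[241 184  29   4  78] [566.2 -73.2 193. ] [ 633.2 -318.8   12.2]
[271 184   4   6  16] [519.6 -81.4 193. ] [ 577.1 -346.1    2.1]
[258 189  11   8  60] [537.8 -45.3 193. ] [537.8 -45.3 192.9]
[241 193  11   8  50] [577.3 -12.1 193. ] [576.9 -10.9 193.1]
[224 198  11   8  47] [614.9  21.2 193. ] [614.8  21.2 192.8]
```

View pics/e.png

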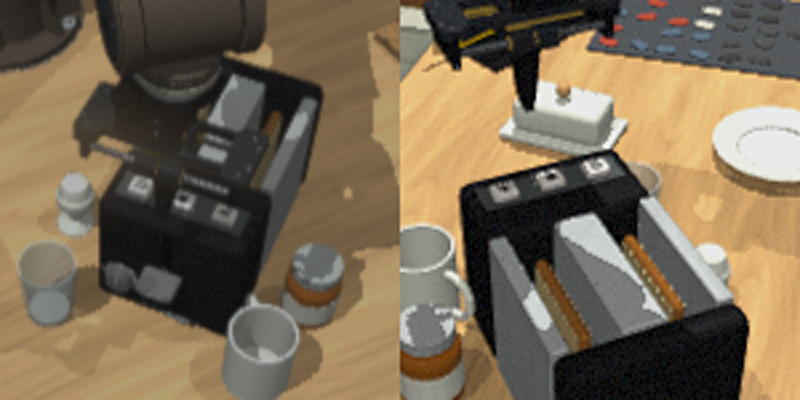

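The lever is down, with the paddle low at (158,285), the bread is sunk and the toaster has not moved. The defrost key is at (225,213) on the left and (503,187) on the right. I move over it and stop just above.

Emit:
arm_command(
  series=[
    [0.06,0.049,0,0,0,0,1],
    [0.12,0.098,0,0,0,0,1],
    [0.12,0.098,0,0,0,0,1],
    [0.12,0.098,0.04,0,0,0,1],
    [0.12,0.098,0.076,0,0,0,1],
  ],
)

```text
time: 6.52
ee_pos: [619.6, 17.2, 204.6]
tcp_rot: [[-0.626, 0.78, 0.0], [0.78, 0.626, 0.0], [0.0, 0.001, -1.0]]
wrist_force: [1.1, -0.1, -0.2]
gripper_width: 0.005
finger_force: 0.0
```

Emit:
arm_command(
  series=[
    [0,0,0,0,0,0,1],
  ],
)

```text
time: 6.6
ee_pos: [618.0, 16.7, 201.4]
tcp_rot: [[-0.625, 0.78, -0.006], [0.78, 0.625, 0.001], [0.005, -0.004, -1.0]]
wrist_force: [0.4, 0.3, -0.7]
gripper_width: 0.007
finger_force: 0.0
```

```bash
python3 - <<'E'
from h import *
from station import *
o=get_obs();print(o["ee_pos"],o["wrist_force"])
f=grab_frame("side");g=grab_frame("scene")
cv2.imwrite("pics/f.png",cv2.resize(np.hstack([g["color"][120:220,240:340],f["color"][150:250,190:290]]),(800,400),interpolation=cv2.INTER_CUBIC))
E
```

```text
[617.96620136  16.72398165 201.42346091] [ 0.40593016  0.27485179 -0.67536189]
```

View pics/f.png

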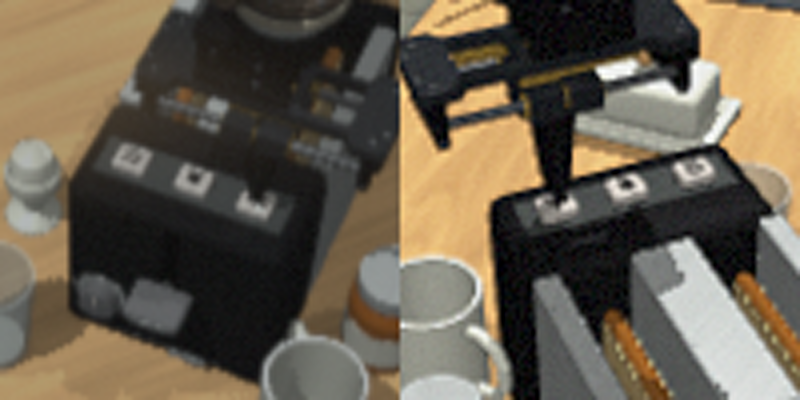

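The tip is centred over the snowflake key, at (260,195) on the left and (557,200) on the right. I press slowly.

Emit:
arm_command(
  series=[
    [0,0,0.006,0,0,0,1],
    [0,0,0.011,0,0,0,1],
    [0,0,0.015,0,0,0,1],
    [0,0,0.019,0,0,0,1],
    [0,0,0.021,0,0,0,1],
  ],
)

```text
time: 7.12
ee_pos: [619.0, 16.9, 194.4]
tcp_rot: [[-0.626, 0.78, 0.0], [0.78, 0.626, -0.0], [-0.0, 0.0, -1.0]]
wrist_force: [-0.4, 0.2, 0.5]
gripper_width: 0.005
finger_force: 0.0
```

Emit:
arm_command(
  series=[
    [0,0,0.002,0,0,0,1],
    [0,0,0.003,0,0,0,1],
    [0,0,0.004,0,0,0,1],
    [0,0,0.004,0,0,0,1],
    [0,0,0.004,0,0,0,1],
  ],
)

```text
time: 7.53
ee_pos: [619.1, 17.0, 192.6]
tcp_rot: [[-0.626, 0.78, 0.0], [0.78, 0.626, -0.0], [-0.0, 0.0, -1.0]]
wrist_force: [-0.7, -0.3, 1.6]
gripper_width: 0.002
finger_force: 0.9
```

Contact is at z ≈ 193 and the key needs about 5 mm more.

Emit:
arm_command(
  series=[
    [0,0,0.002,0,0,0,1],
    [0,0,0.004,0,0,0,1],
    [0,0,0.006,0,0,0,1],
    [0,0,0.008,0,0,0,1],
    [0,0,0.008,0,0,0,1],
  ],
)

```text
time: 7.95
ee_pos: [619.1, 17.0, 188.4]
tcp_rot: [[-0.626, 0.78, 0.0], [0.78, 0.626, -0.0], [-0.0, 0.0, -1.0]]
wrist_force: [-1.2, -0.1, 4.4]
gripper_width: 0.004
finger_force: 2.3
```

Emit:
arm_command(
  series=[
    [0,0,0.001,0,0,0,1],
    [0,0,0.002,0,0,0,1],
    [0,0,0.002,0,0,0,1],
    [0,0,0.002,0,0,0,1],
    [0,0,0.002,0,0,0,1],
  ],
)

```text
time: 8.37
ee_pos: [619.1, 17.0, 188.2]
tcp_rot: [[-0.626, 0.78, 0.001], [0.78, 0.626, -0.0], [-0.001, 0.0, -1.0]]
wrist_force: [-3.1, 0.7, 9.9]
gripper_width: 0.004
finger_force: 4.8
```

The key is fully in, with about 10 N at its stop. I release it.

Emit:
arm_command(
  series=[
    [0,0,-0.01,0,0,0,1],
    [0,0,-0.03,0,0,0,1],
    [0,0,-0.08,0,0,0,1],
    [0,0,-0.14,0,0,0,1],
    [0,0,-0.2,0,0,0,1],
  ],
)

```text
time: 8.78
ee_pos: [618.7, 17.1, 288.6]
tcp_rot: [[-0.626, 0.78, -0.001], [0.78, 0.626, 0.0], [0.001, -0.001, -1.0]]
wrist_force: [0.1, 0.5, 0.1]
gripper_width: 0.0
finger_force: 0.0
```

Emit:
arm_command(
  series=[
    [0,0,0,0,0,0,1],
    [0,0,0,0,0,0,1],
    [0,0,0,0,0,0,1],
    [0,0,0,0,0,0,1],
    [0,0,0,0,0,0,1],
  ],
)

```text
time: 9.2
ee_pos: [618.7, 17.0, 286.2]
tcp_rot: [[-0.626, 0.78, -0.002], [0.78, 0.626, 0.0], [0.001, -0.002, -1.0]]
wrist_force: [-0.4, 0.2, -0.4]
gripper_width: 0.001
finger_force: 0.0
```

```bash
python3 - <<'E'
from h import *
from station import *
o=get_obs();print(o["ee_pos"],o["wrist_force"])
f=grab_frame("side");g=grab_frame("scene")
cv2.imwrite("pics/g.png",cv2.resize(np.hstack([g["color"][110:240,230:360],f["color"][150:280,180:310]]),(800,400),interpolation=cv2.INTER_CUBIC))
E
```

```text
[618.72987964  16.99366875 286.24824549] [-0.37423438  0.1772843  -0.38967547]
```

View pics/g.png

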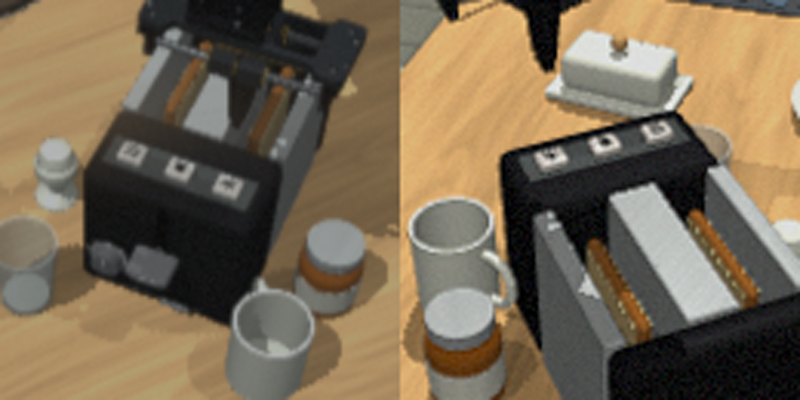

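The lever is down at (152,265), all three keys are up, and the bystanders are unmoved with the arm clear.

```bash
python3 -c "
from station import env
print(env.hand_in())"
```

```text
the job is handed in; nothing more can be done
None
```

I pushed the lever down to its firm stop, then pressed the defrost key fully in at about 10 N and let it spring back. The job is handed in at about 9 s, but `hand_in()` gave no verdict; the last picture showed the lever down, the keys up, nothing visibly moved and the arm clear.

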